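Clamp and load a spring magazine with stove foot pads

TASK

First turn the red crank of the green clamp clockwise until its screw pad grips the foot plate of the blue spring magazine firmly; only then load every aluminium foot pad on the bench into the magazine, pressing each one down against the spring until it snaps under the two catches. Leave the magazine clamped, upright and in its place, and do not disturb the other things on the bench.

Things in the scene. Friction and masses are not known exactly. Their poses are not given: they have to be found in the camera images.
- clamp: Green bench clamp bolted to the bench, 130 x 310 mm base plate 10 mm thick. Origin on the bench under the screw axis, z up; the magazine stands on the base plate towards its -y end, about 160 mm from the screw axis; the clamp's spine rises at y = +71 mm. Its arm's top is 104 mm above the bench.
- jaw: Steel screw pad, a 36 mm disc under the clamp's arm, which goes straight down as the crank is turned clockwise. Its frame coincides with the clamp's frame when fully raised; the pad's underside lies 44 mm above this origin. The foot plate's top is 20 mm above the bench, so the pad grips once this origin is 24 mm below the clamp's origin.
- crank (a joint): Crank angle in rad: 0 with the pad fully raised, growing clockwise seen from above; 12 mm down per turn (1.91 mm/rad). The pad meets the foot plate at about 12.6 rad; go on 0.2 to 0.5 rad past the touch, where it turns much stiffer, for a firm grip. It turns with about 2.5 N at the knob, moves down with the screw and stays where it is left.
- knob_mid (a point): Middle of the red upright knob on the crank's end, 20 mm in diameter, 45 mm tall, 50 mm from the screw axis; it spins freely on its pin. The crank arm beneath it begins 23 mm below this point, and nothing but the arm and its low hub comes higher than that inside its circle.
- magazine: Loose steel foot plate 110 x 250 x 10 mm (1.6 kg) with a blue upright channel. Origin on the plate's underside below the channel's centre, z up; the plate runs on to y = +200 mm under the clamp screw. Channel 84 mm (x) by 44 mm (y) inside, of four corner posts 116 mm high plus a flare; its long sides (facing +y and -y) are open in the middle over 60 mm for fingers, full height.
- catches (a point): Channel's centre at the underside of the two hinged sprung steel catches, 92 mm above the magazine's underside. They reach 6 mm in at the channel's two ends (+x, -x), yield to a pad pushed down and stop it rising again. A pad snaps in when its top is pushed 3 to 8 mm below this point; the spring then lifts it back up against the catches (its centre then 6 mm below this point).
- mouth (a point): Centre of the magazine's open mouth, 124 mm above the magazine's underside, at the top of the lead-in flare. A pad laid into the mouth rests flat on the sloping catches, its centre about 17 mm below this point.
- follower (a joint): Brass spring follower plate in the magazine, in m below its highest place (just under the catches): 0 when empty, about 0.012 more for each pad loaded; 66 mm at most. Its spring pushes up with 3.3 N plus 0.15 N per mm; pressing in a pad takes some 5 to 15 N in all.
- pad1: Aluminium foot pad, a plain plate 80 x 40 x 12 mm (x, y, z), about 105 g, a black rubber strip along each face. Origin at its centre; both faces and both ends are alike. Three to five pads are present; an absent one reads None.
- pad2: Aluminium foot pad, a plain plate 80 x 40 x 12 mm (x, y, z), about 105 g, a black rubber strip along each face. Origin at its centre; both faces and both ends are alike. Three to five pads are present; an absent one reads None.
- pad3: Aluminium foot pad, a plain plate 80 x 40 x 12 mm (x, y, z), about 105 g, a black rubber strip along each face. Origin at its centre; both faces and both ends are alike. Three to five pads are present; an absent one reads None.
- pad4: Aluminium foot pad, a plain plate 80 x 40 x 12 mm (x, y, z), about 105 g, a black rubber strip along each face. Origin at its centre; both faces and both ends are alike. Three to five pads are present; an absent one reads None.
- pad5: Aluminium foot pad, a plain plate 80 x 40 x 12 mm (x, y, z), about 105 g, a black rubber strip along each face. Origin at its centre; both faces and both ends are alike. Three to five pads are present; an absent one reads None.
- burner_cup: Brass burner cup, 56 mm wide, 50 mm tall, standing among the pads; not to be disturbed. Origin under its centre.
- oil_tin: Yellow tin, 64 mm wide, 100 mm tall; not to be disturbed. Origin under its centre.
- spanner: Steel spanner lying along its x; not to be disturbed.
- hammer: Hammer lying along its x; not to be disturbed.
- tea_mug: Blue mug, 76 mm wide, 85 mm tall; not to be disturbed.
- brush: Brush lying along its x; not to be disturbed.
Mind the look-alikes: they are no part of the job. Leave any orange, pink or purple look-alike of the pad2 alone.

How it is judged:
By the outcome, as a careful person would: the job done as asked, in the order asked, and still so for the second after the job is handed in, with the robot touching nothing.
Of pad1, pad2, pad3, pad4, pad5 only 3 to 5 are there at a start; the rules pass over those that are not, and their reading is None.
At some moment in a run one of pad1, pad2, pad3, pad4, pad5 may be knocked a few centimetres aside while the robot is not near it.
Once in a run the grip may slacken for a moment while it holds something.
It also fails if it takes over 210 s, if anything falls off the work surface, if the arm or the gripper's body presses on something with over 40 N, if the wrist force passes 120 N, or if a joint passes its speed limit or range.

ROBOT

A 6-joint arm with a two-finger parallel gripper is mounted at the origin on the work surface. World frame = base frame: x ahead of the robot, y to its left, z up, the work surface at z = 0. Lengths are in m, angles in rad, forces in N, time in s.
With the tool pointing down it reaches from about 0.375 to 0.925 m from the base axis. Payload 5.7 kg.
Tool frame: the origin (TCP) lies on the front face of the gripper's body, between the roots of the fingers; the fingertips stand 73 mm ahead of it and the grasp point (between the pads) lies manip.tcp_to_grasp ahead of it (manip.tcp_to_grasp is the distance from the TCP to the grasp point, in m); z points along the fingers, y is the line along which they close (so a half turn about z gives the same grasp; the last joint's range is limited). The gripper opens to 85 mm and grips with 20 to 120 N. Pads are 22 mm wide; open, the fingers measure 114 mm over their backs; the gripper's body (76 mm by 85 mm) begins 54 mm behind the grasp point. The pads swing forward as they close: fully open they stand 13 mm farther back than shut.
Start: joints at [-1.314, 0.359, 1.51, -0, 1.272, -0.115], TCP at [0.218, -0.559, 0.304] pointing down, gripper open.
Joint ranges: [-2.97, 2.97], [-1.01, 2.36], [0.21, 2.38], [-0.96, 4.11], [0.2, 2.71], [-2.98, 2.98]. Speed limits (rad/s): [2.39, 2.39, 3.14, 3.14, 3.14, 3.14].

INTERFACE

Orientations are given as [roll, pitch, yaw] about the fixed x, y, z axes, in that order (R = Rz(yaw) Ry(pitch) Rx(roll)).
In Python, from cell import manip gives the robot as it stands. Calls block until the motion is done:
- manip.move_ptp(position, orientation): joint-space move of the TCP to a pose.
- manip.move_l(position, frame=None, vel=0.15, guard=None): straight line of the TCP; frame=None keeps the orientation; vel is the mean speed in m/s. With guard (N) it stops when the force on the tool has changed by that much, and returns True; else False.
- manip.move_joints(angles): joint-space move.
- manip.gripper_open() and manip.clamp(grip_force=None): open the fingers fully, or close them until they stop; grip_force is the grip in N (None keeps the last).
- manip.hold(seconds).
- manip.ik(position, orientation): joint angles nearest the present ones, or None.
- manip.capture(name): name is "side" or "top" or "wrist"; returns a dict with "image" (384x512x3 uint8, red, green, blue), "camera_matrix" (3x3 intrinsics, pixels), "R" (3x3) and "t" (3): a world point X has camera coordinates R X + t. Camera axes: x right, y down, z forward; pixel columns grow to the right and rows downward; lengths in m; the calibration is good to about 2 mm. A picture is of the moment at which its call begins. There is no depth.
A pose or a line that the arm cannot do raises manip.PlanningError and nothing moves.
- manip.hand_in(): hands the job in; it is judged then, once.
Trained networks look in a picture, given as the dict that the camera call returned (one of the last four; its "shot" number tells which), for a name from the list of things; names that differ only in an ending like _2 or _b are one class to them, and where a whole thing is asked for, a point or a joint stands for the part that bears it (a point fixed in the world has none). Each returns a list of dicts, best first, with "conf" (0 to 1); they miss things now and then, are a little off and sometimes report something else, mostly with a low value. They report only what shows in the picture. A call takes as long as a camera call. They do not tell look-alikes from the thing itself.
- manip.boxes_of(picture, thing): "at" ([x, y, z] in m, in world coordinates, good to about 4 mm: the middle of the surface that is visible of it).
- manip.pinpoint(picture, thing): "at" ([x, y, z] in m, in world coordinates, good to about 4 mm: a listed point, or the origin of a listed thing).
Readings, each from a call of its own:
- manip.get_time(): time.
- manip.get_joint_positions(): joint angles.
- manip.get_joint_velocities(): joint speeds.
- manip.get_tau(): joint torques, N m.
- manip.get_tcp_pos(): TCP position.
- manip.get_orientation(): TCP orientation.
- manip.get_ft_force(): force on the tool from outside, world axes, zero at the start.
- manip.get_torque(): the same for the moment, N m.
- manip.get_width(): finger opening in m.
- manip.get_grip_force(): force on a finger pad.
Only numpy, scipy, OpenCV 4.12 (cv2) and the standard library are available. Lean on these libraries where they do the work, as an engineer would, in place of code of your own. Each camera call takes 0.05 s, during which the arm holds its last target. There are 200 camera calls.

## Working session

There is one attempt and no reset: what is moved stays moved. The work goes in short steps, each a Python script; the robot and the scene stay as the last script left them, time stands still between calls to the robot, and variables do not carry over. Pictures are saved under pics/ and viewed, at most 14 in all, crops included, and the job is handed in when it is done.

```bash
mkdir -p pics; ls; cat > h.py <<'E'
from cell import manip
import numpy as np, cv2
def save(p,name,scale=1.5,crop=None):
    im=p["image"][:,:,::-1]
    if crop: x0,y0,x1,y1=crop; im=im[y0:y1,x0:x1]
    cv2.imwrite("pics/"+name,cv2.resize(im,None,fx=scale,fy=scale,interpolation=cv2.INTER_CUBIC))
def pix(p,X):
    c=p["R"]@np.array(X)+p["t"]; u=p["camera_matrix"]@c; return (u[:2]/u[2]).round(0)
def onplane(p,uv,z):
    d=p["R"].T@np.linalg.solve(p["camera_matrix"],np.array([uv[0],uv[1],1.])); o=-p["R"].T@p["t"]
    return o+d*(z-o[2])/d[2]
E
python3 - <<'E'
from h import *
for c in ["top","side"]:
    p=manip.capture(c); save(p,c+"0.png")
    print(c,-p["R"].T@p["t"])
    for n in ["clamp","jaw","magazine","mouth","knob_mid","pad1","burner_cup","oil_tin","spanner","hammer","tea_mug","brush"]:
        for r in manip.pinpoint(p,n)[:7]: print(n,r["conf"],np.round(r["at"],3),pix(p,r["at"]))
print(manip.tcp_to_grasp,manip.get_orientation(),manip.get_time(),manip.get_width())
E
```

```text
pics
top [ 0.44097573 -0.07479671  1.39142793]
clamp 0.58 [0.565 0.265 0.002] [151. 203.]
jaw 0.7 [ 0.57   0.271 -0.003] [149. 202.]
jaw 0.38 [ 0.467 -0.322  0.007] [330. 231.]
magazine 0.8 [0.546 0.111 0.012] [197. 209.]
magazine 0.46 [ 0.757 -0.278  0.   ] [314. 145.]
mouth 0.62 [0.548 0.113 0.134] [191. 205.]
knob_mid 0.52 [0.578 0.219 0.171] [153. 194.]
pad1 0.88 [ 0.464 -0.208  0.01 ] [295. 233.]
pad1 0.86 [0.34  0.08  0.006] [207. 272.]
pad1 0.8 [ 0.469 -0.319  0.008] [329. 231.]
pad1 0.74 [ 0.618 -0.201  0.005] [292. 186.]
pad1 0.6 [ 0.6   -0.077  0.004] [254. 192.]
pad1 0.58 [ 0.608 -0.321  0.   ] [328. 189.]
pad1 0.58 [ 0.338 -0.107  0.01 ] [264. 272.]
burner_cup 0.53 [ 0.469 -0.07  -0.002] [253. 232.]
oil_tin 0.83 [ 0.759 -0.083 -0.001] [256. 145.]
spanner 0.64 [ 0.772  0.078 -0.005] [208. 142.]
hammer 0.58 [ 0.335 -0.451  0.003] [371. 272.]
tea_mug 0.73 [ 0.684 -0.442 -0.001] [364. 166.]
brush 0.79 [ 0.755 -0.279 -0.001] [314. 145.]
side [ 0.20952667 -1.40043628  1.02053058]
clamp 0.85 [0.566 0.269 0.004] [240. 170.]
clamp 0.22 [ 0.608 -0.324  0.004] [297. 265.]
jaw 0.56 [
[... 284 characters left out ...]
 0.009] [198. 235.]
pad1 0.63 [0.342 0.08  0.008] [190. 204.]
pad1 0.54 [ 0.612 -0.204  0.002] [286. 241.]
pad1 0.52 [ 0.464 -0.209  0.001] [242. 250.]
pad1 0.52 [ 0.595 -0.076  0.01 ] [270. 217.]
burner_cup 0.77 [ 0.466 -0.072 -0.001] [233. 225.]
oil_tin 0.96 [ 0.763 -0.083 -0.   ] [317. 214.]
oil_tin 0.66 [0.546 0.109 0.137] [243. 161.]
spanner 0.64 [ 0.767  0.079 -0.002] [303. 189.]
hammer 0.68 [ 0.328 -0.45   0.002] [213. 314.]
hammer 0.58 [0.767 0.079 0.   ] [303. 189.]
hammer 0.44 [ 0.465 -0.213  0.003] [243. 250.]
tea_mug 0.65 [ 0.687 -0.445  0.004] [336. 288.]
brush 0.6 [ 0.763 -0.279 -0.002] [338. 249.]
0.0539 [-3.14151797e+00 -2.17426802e-05  3.71819292e-01] 1.3 0.08482739298960248
```

View pics/top0.png

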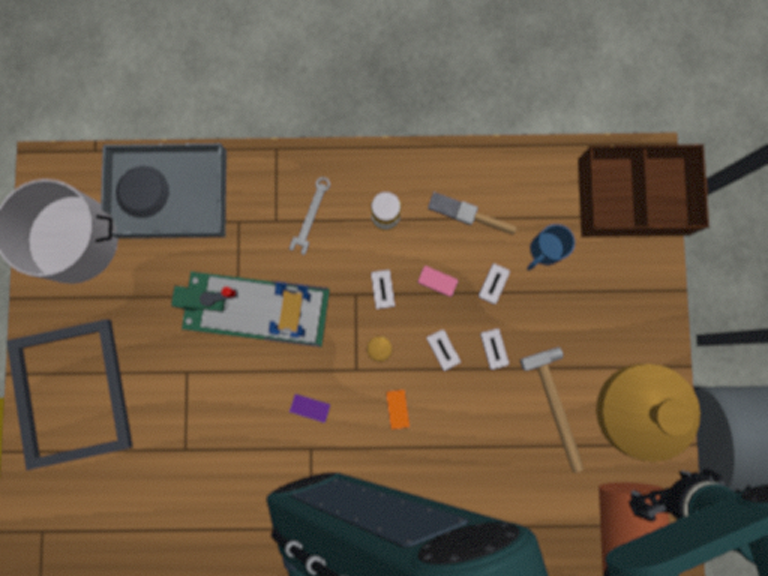

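View pics/side0.png

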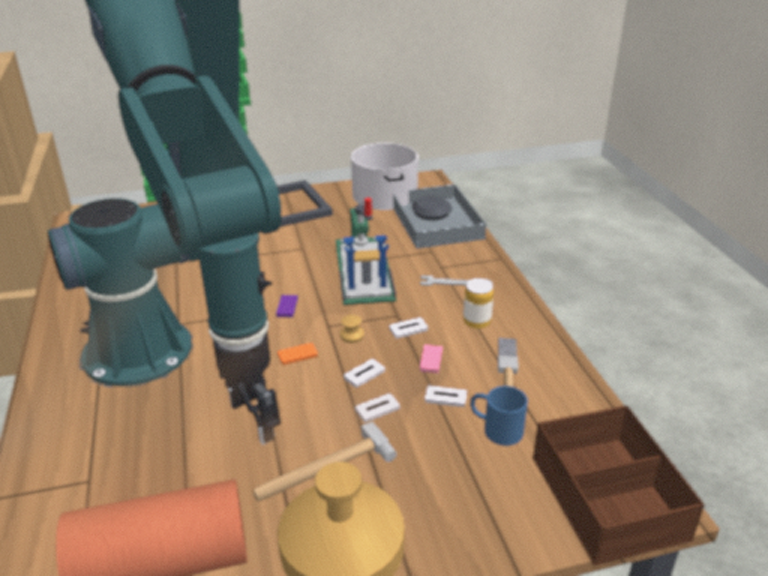

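The aluminium pads are the white plates with black strips, at native top-view pixels (255,193), (329,189), (295,233) and (330,232). The look-alikes to leave alone are pink (292,187), orange (265,272) and purple (207,272). Next I'll take a closer wrist view of the clamp and magazine.

```bash
python3 - <<'E'
from h import *
yaw=np.pi-0.122
print(manip.ik([0.56,0.19,0.45],[np.pi,0,yaw]))
manip.move_ptp([0.56,0.19,0.45],[np.pi,0,yaw])
p=manip.capture("wrist"); save(p,"w1.png")
print("cam",-p["R"].T@p["t"],manip.get_tcp_pos(),manip.get_orientation()); print(p["R"].round(3),p["camera_matrix"])
for n in ["clamp","jaw","magazine","mouth","catches","knob_mid"]:
    for r in manip.pinpoint(p,n)[:2]: print(n,r["conf"],np.round(r["at"],4),pix(p,r["at"]))
print(manip.get_joint_positions(),manip.get_time())
E
```

```text
[ 0.21032066  0.25253778  1.30885287  0.          1.58020201 -1.23847566]
cam [0.48859493 0.199241   0.51958995] [0.56023867 0.18926058 0.44977773] [-3.14127719e+00 -2.91694406e-04  3.01828469e+00]
[[ 0.124  0.992  0.   ]
 [ 0.951 -0.119  0.285]
 [ 0.282 -0.035 -0.959]] [[322.66446262   0.         257.77781961]
 [  0.         322.66446262 191.01086725]
 [  0.           0.           1.        ]]
clamp 0.88 [0.569  0.2691 0.0024] [307. 142.]
jaw 0.63 [0.5682 0.2729 0.0017] [310. 141.]
mouth 0.81 [0.5439 0.1131 0.1356] [192. 152.]
mouth 0.74 [ 0.6003 -0.0823  0.0075] [ 97. 187.]
knob_mid 0.72 [0.5747 0.2178 0.1695] [284. 173.]
[ 2.09958143e-01  2.52589448e-01  1.30884752e+00 -2.36093065e-05
  1.58015605e+00 -1.23844724e+00] 4.5917
```

View pics/w1.png

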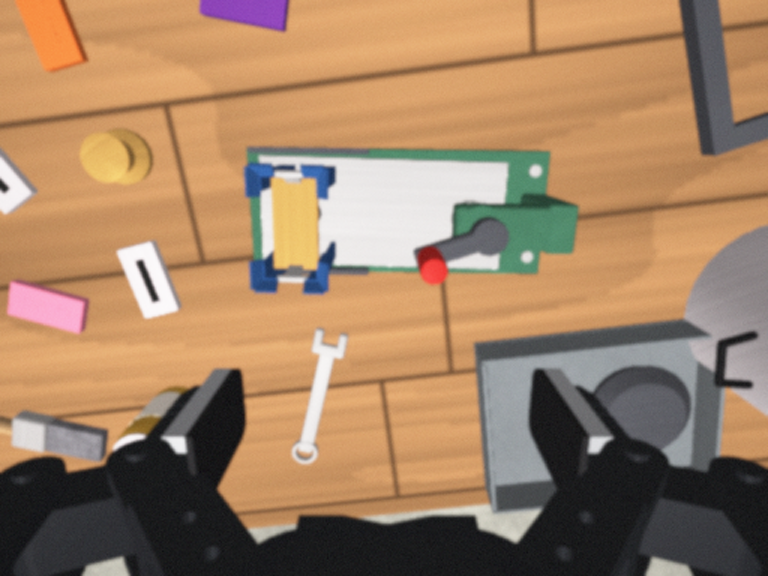

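```bash
cat > crank.py <<'E'
from h import *
def run(c,a0,z0,s0,s1,step,vel=0.12,r=0.05,fmax=25,log=3):
    """move knob clockwise from turned angle s0 to s1; c axis, a0 start direction, z0 TCP z at s=0"""
    s=s0;i=0;rows=[]
    while s<s1-1e-6:
        s=min(s+step,s1); a=a0-s
        manip.move_l([c[0]+r*np.cos(a),c[1]+r*np.sin(a),z0-0.00191*s],vel=vel)
        f=manip.get_ft_force(); 
        fr=f[0]*np.cos(a)+f[1]*np.sin(a); ft=f[0]*np.sin(a)-f[1]*np.cos(a)
        rows.append((a,f[0],f[1]))
        if i%log==0: print("s %.2f fr %.1f ft %.1f fz %.1f t %.1f w %.4f"%(s,fr,ft,f[2],manip.get_time(),manip.get_width()))
        i+=1
        if np.hypot(f[0],f[1])>fmax: print("FMAX",s,f); break
    return s
E
python3 - <<'E'
from crank import *
o=[np.pi,0,np.pi-0.122]; k=np.array([0.577,0.2183])
z=0.170+0.0539+0.004
manip.move_ptp([*k,0.30],o)
print(manip.move_l([*k,z],vel=0.1,guard=8))
manip.clamp(30); print(manip.get_width(),manip.get_ft_force(),manip.get_tcp_pos(),manip.get_time())
c=np.array([0.5675,0.268]); d=k-c; a0=np.arctan2(d[1],d[0]); print(a0,np.linalg.norm(d))
run(c,a0,z,0,1.6,0.2,log=1,r=np.linalg.norm(d))
E
```

```text
False
0.019074774942833043 [-0.36007747  5.05552145  1.51357453] [0.57717325 0.21927707 0.2282914 ] 6.7333
-1.3819276920621104 0.05059980237115557
s 0.20 fr -5.1 ft 0.7 fz 2.0 t 7.0 w 0.0194
s 0.40 fr -5.5 ft 1.8 fz 0.6 t 7.2 w 0.0196
s 0.60 fr -5.6 ft 1.2 fz 0.8 t 7.5 w 0.0192
s 0.80 fr -5.7 ft 1.7 fz 0.3 t 7.7 w 0.0192
s 1.00 fr -5.1 ft 0.9 fz 0.5 t 8.0 w 0.0191
s 1.20 fr -5.0 ft 1.2 fz 0.9 t 8.2 w 0.0197
s 1.40 fr -4.7 ft 1.4 fz 1.7 t 8.5 w 0.0194
s 1.60 fr -5.3 ft 1.6 fz 2.7 t 8.7 w 0.0191
```

```bash
python3 - <<'E'
from crank import *
k=np.array([0.577,0.2183]);z=0.2279
c=np.array([0.5675,0.268]); d=k-c; a0=np.arctan2(d[1],d[0])
s=run(c,a0,z,1.6,12.0,0.25,log=4,r=0.0500)
if s>=12: run(c,a0,z,12.0,12.6,0.1,vel=.06,log=1,r=0.05)
E
```

```text
s 1.85 fr -2.2 ft 1.7 fz 5.6 t 9.0 w 0.0190
s 2.85 fr 2.1 ft 1.9 fz 7.5 t 10.0 w 0.0193
s 3.85 fr 4.5 ft 1.5 fz 5.8 t 11.0 w 0.0191
s 4.85 fr 4.4 ft 1.2 fz 5.3 t 12.0 w 0.0190
s 5.85 fr 0.3 ft 1.9 fz 9.6 t 13.0 w 0.0188
s 6.85 fr -6.2 ft 2.2 fz 7.4 t 14.0 w 0.0191
s 7.85 fr -4.1 ft 1.6 fz 5.5 t 15.0 w 0.0192
s 8.85 fr 1.0 ft 1.5 fz 8.7 t 16.0 w 0.0193
s 9.85 fr 5.7 ft 1.1 fz 7.5 t 17.0 w 0.0193
s 10.85 fr 4.4 ft 1.4 fz 5.9 t 18.0 w 0.0192
s 11.85 fr 0.1 ft -6.0 fz 9.1 t 19.0 w 0.0196
s 12.10 fr -2.0 ft -10.3 fz 8.1 t 19.5 w 0.0193
s 12.20 fr -3.8 ft -12.1 fz 7.6 t 19.7 w 0.0193
s 12.30 fr -4.8 ft -13.2 fz 7.1 t 20.0 w 0.0191
s 12.40 fr -4.8 ft -13.6 fz 6.1 t 20.2 w 0.0191
s 12.50 fr -4.2 ft -14.8 fz 5.7 t 20.5 w 0.0191
s 12.60 fr -4.5 ft -16.2 fz 4.5 t 20.7 w 0.0190
```

```bash
python3 - <<'E'
from crank import *
c=np.array([0.5675,0.268]); t=manip.get_tcp_pos(); d=t[:2]-c
print(t,np.linalg.norm(d),"s act",-1.3819-np.arctan2(d[1],d[0])+4*np.pi, manip.get_ft_force(),manip.get_torque())
p=manip.capture("side"); save(p,"s2.png",4,(160,90,320,230))
for n in ["jaw","clamp","magazine","mouth"]:
    for r in manip.pinpoint(p,n)[:1]: print(n,r["conf"],np.round(r["at"],4))
E
```

```text
[0.5810166  0.22043091 0.20640756] 0.04945217117636584 s act 12.478417179918416 [15.27434126  6.9477239   4.53775082] [ 1.0827841  -2.37247993  0.03588974]
jaw 0.67 [ 0.5759  0.2736 -0.0277]
clamp 0.72 [0.5667 0.2702 0.0029]
magazine 0.81 [0.5493 0.1122 0.0088]
mouth 0.84 [0.5455 0.1088 0.1353]
```

View pics/s2.png

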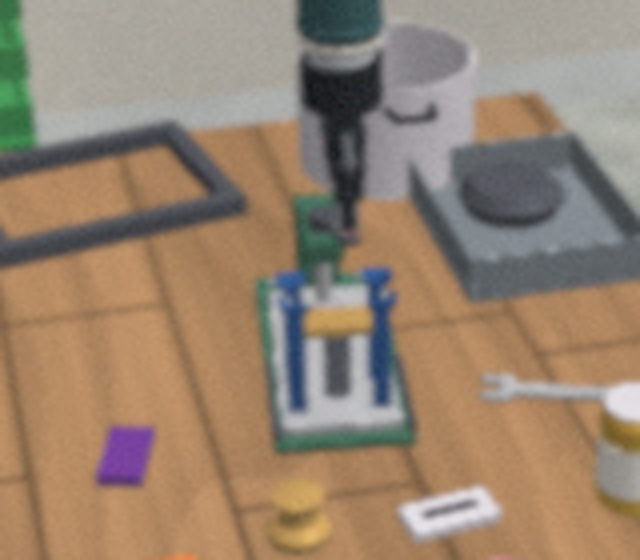

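```bash
python3 - <<'E'
from h import *
manip.move_l(list(manip.get_tcp_pos()),vel=.05); print(manip.get_tcp_pos(),manip.get_ft_force())
manip.gripper_open(); t=manip.get_tcp_pos(); print(t)
manip.move_l([t[0],t[1],0.30],vel=.2)
print("ft free",manip.get_ft_force(),manip.get_torque())
o=[np.pi,0,np.pi-0.122]
manip.move_ptp([0.5455,0.112,0.30],o)
p=manip.capture("wrist"); np.save("w3.npy",p,allow_pickle=True); save(p,"w3.png")
print(manip.get_tcp_pos())
for n in ["clamp","jaw","magazine","mouth","catches","knob_mid"]:
    for r in manip.pinpoint(p,n)[:1]: print(n,r["conf"],np.round(r["at"],4),pix(p,r["at"]))
q=[.5455,.111,.134]
for dx,dy in [(42,22),(42,-22),(-42,22),(-42,-22)]:
    ps=-.122;v=np.array([np.cos(ps)*dx-np.sin(ps)*dy,np.sin(ps)*dx+np.cos(ps)*dy])/1000
    print(pix(p,[q[0]+v[0],q[1]+v[1],.126]))
E
```

```text
[0.58447142 0.22173791 0.20661808] [13.99837557  6.38283963 -3.83159151]
[0.58085622 0.22022732 0.20629521]
ft free [ 0.39601686 -0.36747899 -0.51120046] [ 0.03806303 -0.0117859  -0.0400378 ]
[0.54516118 0.11196919 0.29883879]
clamp 0.67 [0.5725 0.2655 0.0014] [391. 168.]
jaw 0.9 [ 0.5676  0.2685 -0.0201] [387. 160.]
magazine 0.77 [0.5463 0.1107 0.012 ] [256. 165.]
mouth 0.75 [0.5471 0.1126 0.1352] [258. 198.]
catches 0.78 [0.5469 0.1069 0.1026] [252. 187.]
knob_mid 0.7 [0.6115 0.2525 0.1484] [452. 262.]
[283. 242.]
[230. 242.]
[285. 139.]
[227. 140.]
```

View pics/w3.png

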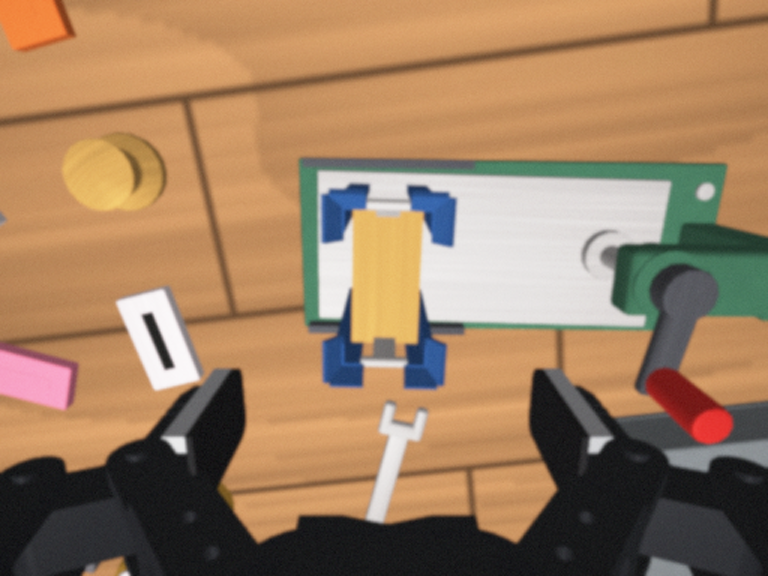

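The knob now stands about 1 rad behind where I released it: the overtightened screw sprang back. I'll regrip it, set the crank about 0.4 rad past touch, and release gently.

```bash
python3 - <<'E'
from crank import *
o=[np.pi,0,np.pi-0.122]; k=np.array([0.6115,0.2525])
c=np.array([0.5675,0.268]); a0=-1.3819; z0=0.2279
manip.move_ptp([*k,0.30],o)
print(manip.move_l([*k,z0-0.00191*11.5],vel=0.1,guard=8))
manip.clamp(30); manip.hold(.2)
def st():
    t=manip.get_tcp_pos(); d=t[:2]-c; f=manip.get_ft_force(); a=np.arctan2(d[1],d[0])
    print("tcp",t.round(4),"r %.4f s %.3f w %.4f ft %.1f"%(np.linalg.norm(d),a0-a+4*np.pi,manip.get_width(),f[0]*np.sin(a)-f[1]*np.cos(a)),f.round(1)); return a0-a+4*np.pi
s=st()
for tgt in [s+.05,s+.1,s+.15,s+.2,s+.25,s+.3]:
    a=a0-tgt; manip.move_l([c[0]+.05*np.cos(a),c[1]+.05*np.sin(a),z0-.00191*tgt],vel=.03); st()
E
```

```text
False
tcp [0.6117 0.2531 0.2064] r 0.0467 s 11.510 w 0.0191 ft -3.9 [0.1 4.  4.6]
tcp [0.6121 0.2509 0.2061] r 0.0477 s 11.550 w 0.0192 ft -3.6 [-6.9  6.5  8.3]
tcp [0.6112 0.2489 0.2061] r 0.0477 s 11.597 w 0.0191 ft -5.5 [-6.2  8.7  8.9]
tcp [0.6103 0.2469 0.2061] r 0.0477 s 11.643 w 0.0195 ft -5.8 [-5.9  9.4  8.2]
tcp [0.6093 0.245  0.2061] r 0.0477 s 11.688 w 0.0195 ft -6.1 [-6.2 10.4  7.8]
tcp [0.6082 0.2431 0.2061] r 0.0477 s 11.734 w 0.0191 ft -7.0 [-5.  11.3  7.3]
tcp [0.6071 0.2412 0.206 ] r 0.0478 s 11.779 w 0.0193 ft -6.8 [-4.9 11.6  6.9]
```

```bash
python3 - <<'E'
from crank import *
manip.gripper_open(); t=manip.get_tcp_pos()
manip.move_l([t[0],t[1],0.30],vel=.2)
c=np.array([0.5675,0.268]); a0=-1.3819
p=manip.capture("wrist")
for n in ["knob_mid","jaw"]:
    for r in manip.pinpoint(p,n)[:1]:
        d=np.array(r["at"])[:2]-c; print(n,r["conf"],np.round(r["at"],4),np.linalg.norm(d),a0-np.arctan2(d[1],d[0])+4*np.pi)
manip.move_ptp([0.5455,0.112,0.30],[np.pi,0,np.pi-.122])
p=manip.capture("wrist");save(p,"w4.png",3,(200,90,440,290))
for n in ["knob_mid","jaw"]:
    for r in manip.pinpoint(p,n)[:1]:
        d=np.array(r["at"])[:2]-c; print(n,r["conf"],np.round(r["at"],4),np.linalg.norm(d),a0-np.arctan2(d[1],d[0])+4*np.pi)
print(manip.get_time())
E
```

```text
knob_mid 0.9 [0.61   0.2563 0.1468] 0.04408106169320335 11.453110243533544
jaw 0.72 [ 0.57    0.2702 -0.0214] 0.0033301651610692894 10.462815763494405
knob_mid 0.88 [0.6133 0.253  0.1496] 0.04819377553170114 11.500971873139289
jaw 0.97 [ 0.5686  0.2685 -0.0209] 0.0012083045973594483 10.757843121232293
29.725
```

View pics/w4.png

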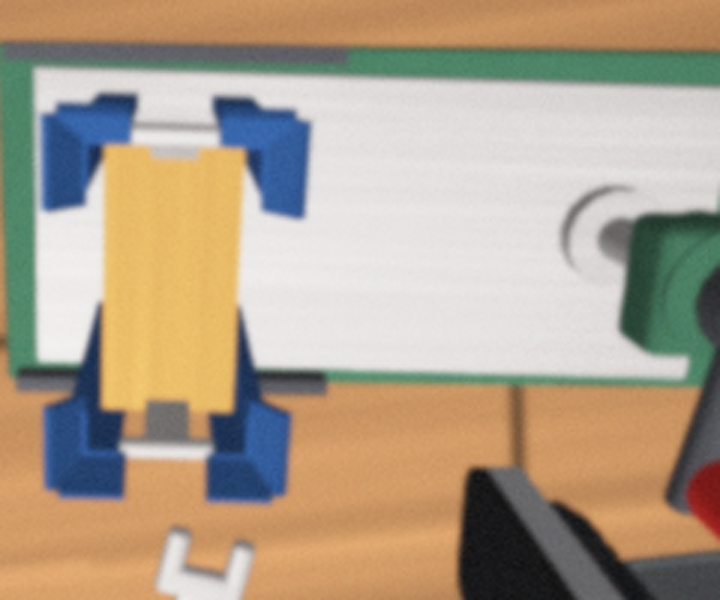

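```bash
python3 - <<'E'
from crank import *
o=[np.pi,0,np.pi-0.122]; k=np.array([0.6140,0.2545])
c=np.array([0.5675,0.268]); a0=-1.3819; z0=0.2279
manip.move_ptp([*k,0.30],o)
manip.move_l([*k,0.2065],vel=0.1,guard=8); print("pre",manip.get_ft_force().round(1),manip.get_tcp_pos().round(4))
manip.clamp(30); manip.hold(.2)
def st():
    t=manip.get_tcp_pos(); d=t[:2]-c; f=manip.get_ft_force(); a=np.arctan2(d[1],d[0])
    ft=f[0]*np.sin(a)-f[1]*np.cos(a)
    print("s %.3f r %.4f w %.4f ft %.1f"%(a0-a+4*np.pi,np.linalg.norm(d),manip.get_width(),ft),f.round(1)); return a0-a+4*np.pi,ft
s,_=st()
R=.0485
def go(tgt):
    a=a0-tgt; manip.move_l([c[0]+R*np.cos(a),c[1]+R*np.sin(a),0.2065-.00191*(tgt-s)],vel=.04); return st()
for tgt in np.arange(-.3,.41,.1): go(s+tgt)
for tgt in np.arange(.35,-.01,-.05):
    if go(s+tgt)[1]>-0.3: break
E
```

```text
pre [ 0.4  0.  -0. ] [0.6145 0.2546 0.2073]
s 11.465 r 0.0485 w 0.0192 ft -0.2 [0.1 0.2 2. ]
s 11.154 r 0.0487 w 0.0192 ft 0.8 [ 1.6 -0.7  1.2]
s 11.264 r 0.0485 w 0.0193 ft -1.9 [ 0.9  1.8 -1. ]
s 11.370 r 0.0485 w 0.0195 ft -2.5 [1.7 2.2 1.3]
s 11.467 r 0.0485 w 0.0190 ft -2.5 [0.5 2.5 2.3]
s 11.560 r 0.0485 w 0.0192 ft -3.5 [0.  3.7 3.7]
s 11.652 r 0.0485 w 0.0191 ft -5.7 [1.2 5.7 3.8]
s 11.742 r 0.0485 w 0.0193 ft -6.7 [1.6 6.9 3.5]
s 11.831 r 0.0485 w 0.0192 ft -6.9 [1.5 7.5 4.3]
s 11.791 r 0.0485 w 0.0193 ft -5.9 [1.3 6.3 4.4]
s 11.748 r 0.0485 w 0.0195 ft -5.5 [0.5 6.2 5.7]
s 11.703 r 0.0485 w 0.0192 ft -4.9 [1.3 4.9 5.5]
s 11.659 r 0.0485 w 0.0193 ft -4.0 [0.5 4.3 4.8]
s 11.613 r 0.0485 w 0.0193 ft -3.9 [-0.2  4.3  5.8]
s 11.568 r 0.0485 w 0.0194 ft -2.5 [-0.4  2.9  4.8]
s 11.523 r 0.0485 w 0.0192 ft -1.1 [-0.2  1.2  5.2]
s 11.476 r 0.0485 w 0.0192 ft -0.2 [-0.7  0.4  5.2]
```

```bash
python3 - <<'E'
from crank import *
c=np.array([0.5675,0.268]); a0=-1.3819; R=.0485; s=11.465
def st():
    t=manip.get_tcp_pos(); d=t[:2]-c; f=manip.get_ft_force(); a=np.arctan2(d[1],d[0])
    ft=f[0]*np.sin(a)-f[1]*np.cos(a)
    print("s %.3f w %.4f ft %.1f"%(a0-a+4*np.pi,manip.get_width(),ft)); return a0-a+4*np.pi,ft
def go(tgt):
    a=a0-tgt; manip.move_l([c[0]+R*np.cos(a),c[1]+R*np.sin(a),0.2065-.00191*(tgt-s)],vel=.03); return st()
for x in (.2,.35,.2,.12): go(s+x)
manip.gripper_open(); manip.hold(.3); st()
manip.clamp(20); manip.hold(.2); st()
manip.gripper_open(); manip.hold(.2)
t=manip.get_tcp_pos(); manip.move_l([t[0],t[1],0.30],vel=.2); print(manip.get_time())
E
```

```text
s 11.651 w 0.0189 ft -4.9
s 11.786 w 0.0194 ft -7.2
s 11.653 w 0.0193 ft -4.4
s 11.583 w 0.0195 ft -2.9
s 11.585 w 0.0855 ft -1.1
s 11.558 w 0.0196 ft -4.5
41.5083
```

```bash
cat > pads.py <<'E'
from h import *
OFF=np.array([0.072,0.0]) # camera ahead of TCP along tool x
def rot(a): return np.array([[np.cos(a),-np.sin(a)],[np.sin(a),np.cos(a)]])
def rect(p,mask,z,near,maxd=0.06,many=False):
    """metric min-area rectangle on plane z of mask components near a point"""
    n,l,s,cc=cv2.connectedComponentsWithStats(mask.astype(np.uint8)); pts=[]
    best=None
    for i in range(1,n):
        if s[i,4]<40: continue
        X=onplane(p,cc[i],z)[:2]; d=np.linalg.norm(X-near)
        if d<maxd:
            if many: pts.append(l==i)
            elif best is None or d<best[0]: best=(d,i)
    if many: m=np.any(pts,axis=0) if pts else None
    else: m=(l==best[1]) if best else None
    if m is None: return None
    cs,_=cv2.findContours(m.astype(np.uint8),cv2.RETR_EXTERNAL,cv2.CHAIN_APPROX_NONE)
    q=np.vstack([c[:,0,:] for c in cs]).astype(float)
    W=np.array([onplane(p,u,z)[:2] for u in q]).astype(np.float32)
    (c,wh,ang)=cv2.minAreaRect(W*1000)
    ang=np.radians(ang)
    if wh[0]<wh[1]: wh=wh[::-1]; ang+=np.pi/2
    return np.array(c)/1000,np.array(wh),(ang+np.pi/2)%np.pi-np.pi/2  # long-axis angle in +-pi/2
def white(p):
    h=cv2.cvtColor(p["image"],cv2.COLOR_RGB2HSV); return (h[...,1]<60)&(h[...,2]>130)
def blue(p):
    h=cv2.cvtColor(p["image"],cv2.COLOR_RGB2HSV); return (abs(h[...,0].astype(int)-110)<14)&(h[...,1]>120)&(h[...,2]>40)
def look(xy,yaw,z):
    xy=np.asarray(xy); t=xy-rot(yaw)@OFF
    manip.move_ptp([*t,z],[np.pi,0,yaw]); return manip.capture("wrist")
E
python3 - <<'E'
from pads import *
p=look([.546,.111],np.pi-.122,.38); save(p,"w5.png")
print("mag",rect(p,blue(p),.134,np.array([.546,.111]),.08,True)); 
for n in ["mouth","magazine","catches"]: print(n,[np.round(r["at"],4) for r in manip.pinpoint(p,n)[:1]])
cv2.imwrite("pics/m5.png",blue(p)*np.uint8(255))
t=manip.capture("top")
for g in [(.598,-.077),(.607,-.322),(.464,-.208),(.467,-.32)]: print(rect(t,white(t),.012,np.array(g),.06))
p=look([.598,-.077],np.pi-.2,.2); r=rect(p,white(p),.012,np.array([.598,-.077])); print(r,manip.get_time()); save(p,"w6.png")
E
```

```text
mag (array([0.54539435, 0.11109308]), array([102.31163788,  65.30970001]), np.float64(-0.14935233761856992))
mouth [array([0.5465, 0.112 , 0.1342])]
magazine [array([0.5482, 0.1144, 0.0109])]
catches []
(array([ 0.59729498, -0.07867081]), array([83.52909851, 43.96497345]), np.float64(0.1222881128434512))
(array([ 0.60654083, -0.32201428]), array([83.24303436, 43.13445663]), np.float64(-0.42961582072940274))
(array([ 0.46377573, -0.20862148]), array([80.73228455, 43.59176636]), np.float64(0.45120124070719925))
(array([ 0.45902374, -0.28351733]), array([82.95090485, 43.38694763]), np.float64(0.25199612537899974))
(array([ 0.59935046, -0.07768928]), array([80.08457184, 40.59137726]), np.float64(0.13351448532635546)) 43.5667
```

```bash
cd pics; python3 -c "
import cv2,numpy as np
a=cv2.imread('w5.png');b=cv2.imread('w6.png');a=cv2.resize(a,(400,300));b=cv2.resize(b,(400,300));m=cv2.resize(cv2.imread('m5.png'),(400,300))
cv2.imwrite('c7.png',np.vstack([np.hstack([a,b]),np.hstack([m,m*0])]))"
```

View pics/c7.png

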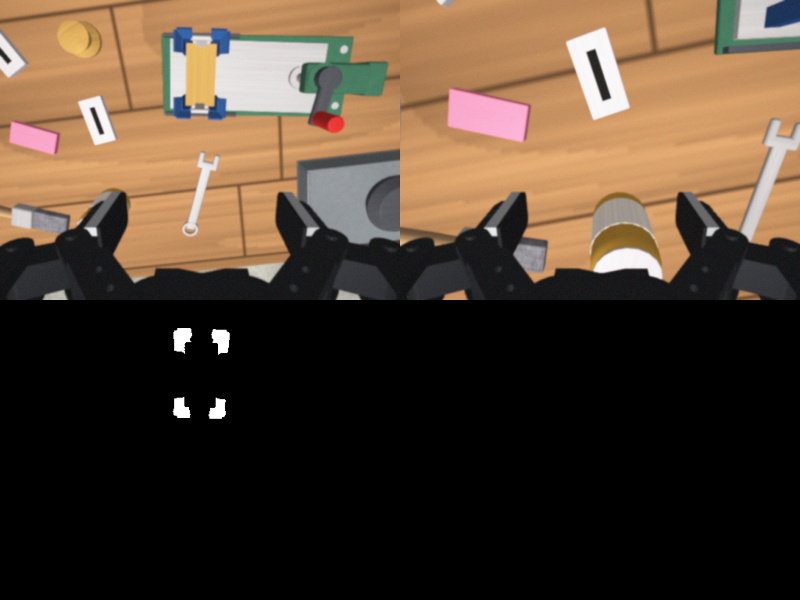

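```bash
cat >> pads.py <<'E'
def gold(p):
    h=cv2.cvtColor(p["image"],cv2.COLOR_RGB2HSV); return (abs(h[...,0].astype(int)-20)<6)&(h[...,1]>110)&(h[...,2]>165)
ZG=0.072
def pick(c,yaw,dy=0.0,force=80,lift=True):
    o=[np.pi,0,yaw]; ty=np.array([np.sin(yaw),-np.cos(yaw)]); t=np.asarray(c)+dy*ty
    manip.move_ptp([*t,.15],o); manip.move_l([*t,ZG],vel=.15,guard=10)
    manip.clamp(force); print("w",manip.get_width(),"gf",manip.get_grip_force(),"tcp",manip.get_tcp_pos().round(4),manip.get_ft_force().round(1))
E
python3 - <<'E'
from pads import *
c=np.array([.59935,-.07769]); yaw=np.pi+.1335
pick(c,yaw); a=manip.get_tcp_pos()
manip.gripper_open(); manip.move_l([a[0],a[1],.15],vel=.2)
p=look(a[:2],yaw,.2); r=rect(p,white(p),.012,c); print(r)
d=r[0]-a[:2]; R=rot(yaw); ty=np.array([np.sin(yaw),-np.cos(yaw)])
print("bias tool x,y mm",1e3*d@R[:,0],1e3*d@ty, "before",1e3*(c-a[:2])@ty)
p=look([.546,.111],np.pi-.13,.33)
print("mag",rect(p,blue(p),.134,np.array([.546,.111]),.08,True),"gold",rect(p,gold(p),.10,np.array([.546,.111]),.03),manip.get_time())
save(p,"w8.png"); cv2.imwrite("pics/m8.png",gold(p)*np.uint8(255))
E
```

```text
w 0.037731895891901554 gf 80.79587459564209 tcp [ 0.6    -0.0778  0.0733] [-0.4  1.1  5.5]
(array([ 0.59878607, -0.0769385 ]), array([79.27040863, 40.69102097]), np.float64(0.13296738881466896))
bias tool x,y mm 1.1180383304503618 1.04021485358673 before 0.2203400856706881
mag (array([0.54559369, 0.11107054]), array([102.67851257,  65.13513184]), np.float64(-0.15203294241378984)) gold (array([0.54596729, 0.11122833]), array([79.23197937, 38.73976135]), np.float64(-0.15328675865499886)) 47.675
```

```bash
sed -i 's/^ZG=.*/ZG=0.0740/' pads.py; cat >> pads.py <<'E'
MY=np.pi-0.152; MC=np.array([.5457,.1111])-0.001*np.array([np.sin(MY),-np.cos(MY)])
def load(zg,mc=MC,deep=0.0055):
    """carry held pad (TCP z at grasp zg) to the magazine, press, release"""
    o=[np.pi,0,MY]; t=manip.get_tcp_pos(); manip.move_l([t[0],t[1],.20],vel=.3)
    print(" lifted w %.4f"%manip.get_width())
    manip.move_ptp([*mc,.27],o); w=manip.get_width(); print(" over w %.4f"%w,manip.get_ft_force().round(1))
    if w<.03: return False
    dz=zg-.006  # TCP above pad centre
    manip.move_l([*mc,.118+dz],vel=.1,guard=15); print(" in mouth",manip.get_tcp_pos().round(4),manip.get_ft_force().round(1))
    zt=.102-deep-.006+dz
    for z in (.108+dz,zt+.004,zt):
        g=manip.move_l([*mc,z],vel=.05,guard=35); f=manip.get_ft_force()
        print(" press",g,(manip.get_tcp_pos()[2]-dz).round(4),f.round(1),"w %.4f"%manip.get_width())
        if g: return False
    # make up for lag under load
    lag=manip.get_tcp_pos()[2]-zt
    if lag>.0005: manip.move_l([*mc,zt-lag],vel=.05,guard=35); print(" press2",(manip.get_tcp_pos()[2]-dz).round(4),manip.get_ft_force().round(1))
    manip.gripper_open(); manip.hold(.2); print(" open",manip.get_ft_force().round(1))
    manip.move_l([*mc,.27],vel=.2); print(" t",manip.get_time()); return True
E
python3 - <<'E'
from pads import *
c=np.array([.59879,-.07694]); yaw=np.pi+.133
pick(c,yaw); zg=manip.get_tcp_pos()[2]
ok=load(zg,MC); print(ok)
if ok:
    p=look([.546,.111],np.pi-.152,.33); save(p,"w9.png",3,(190,0,370,170))
    print([ (r["conf"],np.round(r["at"],4)) for r in manip.pinpoint(p,"pad1")[:3]], rect(p,white(p),.102,np.array([.546,.111]),.03))
E
```

```text
w 0.03758940006783423 gf 80.42401671409607 tcp [ 0.5994 -0.0771  0.0753] [-1.1  1.   8. ]
 lifted w 0.0374
 over w 0.0379 [ 0.6 -1.1 -1.2]
 in mouth [0.546  0.1097 0.1874] [ 1.3 -1.8 -1.1]
 press False 0.1082 [ 1.3  0.1 -0.4] w 0.0375
 press False 0.095 [1.3 0.6 3.1] w 0.0374
 press False 0.0909 [1.4 1.5 3.9] w 0.0376
 open [-1.   0.1  0.2]
 t 54.6667
True
[(0.94, array([ 0.6121, -0.1977,  0.0035]))] None
```

```bash
ls pics/w9.png
```

```text
pics/w9.png
```

View pics/w9.png

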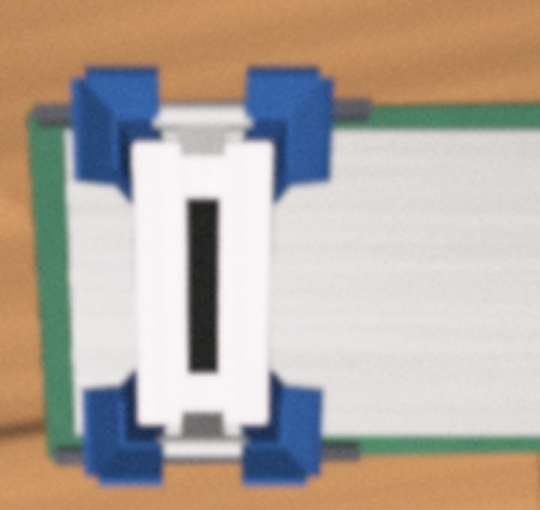

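```bash
cat >> pads.py <<'E'
def do(g,ang,dy,name):
    yaw=np.pi+ang; p=look(g,yaw,.2); r=rect(p,white(p),.012,np.array(g),.04); print(name,r)
    if r is None or abs(r[1][0]-80)>4 or abs(r[1][1]-40)>4: print("bad look"); return False
    pick(r[0],np.pi+r[2],dy); ok=manip.get_width()>.03 and load(manip.get_tcp_pos()[2]); print("ok",ok)
    if ok:
        p=look([.546,.111],np.pi-.152,.33); save(p,name+".png",3,(190,0,370,170))
        for n in ("magazine","mouth"): print(n,[np.round(r["at"],4) for r in manip.pinpoint(p,n)[:1]])
    return ok
E
python3 - <<'E'
from pads import *
t=manip.capture("top")
for g in [(.607,-.322),(.464,-.208),(.459,-.2835)]: print(rect(t,white(t),.012,np.array(g),.06))
do((.6065,-.322),-.43,0,"B")
E
```

```text
(array([ 0.60652161, -0.32239413]), array([83.24260712, 43.32371521]), np.float64(-0.4398600693365555))
(array([ 0.46378162, -0.20863361]), array([80.73228455, 43.56483841]), np.float64(0.45120124070719925))
(array([ 0.45890384, -0.28354819]), array([82.70330811, 43.38694763]), np.float64(0.25199610873424283))
B (array([ 0.60821033, -0.32245386]), array([79.9896698 , 40.60921097]), np.float64(-0.4417281436831919))
w 0.03799509548363861 gf 80.85384607315063 tcp [ 0.6089 -0.3229  0.0755] [-0.6  0.5  4.8]
 lifted w 0.0375
 over w 0.0375 [-0.1  0.1 -1.8]
 in mouth [0.5459 0.1099 0.1875] [ 1.5 -1.4 -1.3]
 press False 0.1084 [2.2 0.7 0.1] w 0.0373
 press False 0.0951 [1.2 0.1 4.8] w 0.0376
 press False 0.091 [2.2 0.6 5.4] w 0.0374
 press2 0.0906 [2.2 0.4 5.2]
 open [-0.  -0.2  0.1]
 t 64.5167
ok True
magazine []
mouth []
```

View pics/B.png

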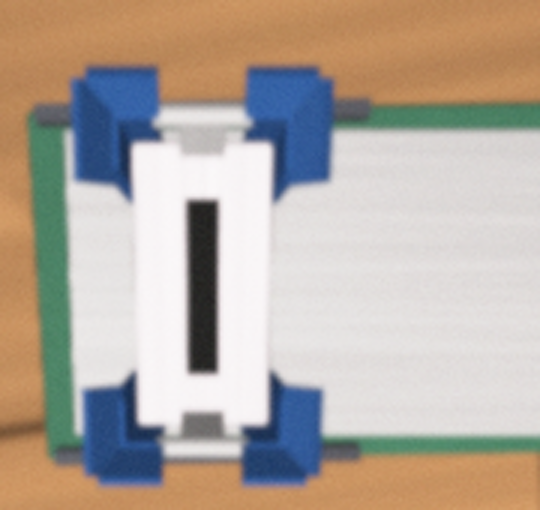

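Pad B is seated under both catches (tabs at (203,138) and (203,425)), and the magazine hasn't moved. Next is C, gripped with an offset away from D.

```bash
python3 - <<'E'
from pads import *
if do((.4645,-.2086),.451,.008,"C"):
    do((.46,-.2835),.252,0,"D")
t=manip.capture("top"); save(t,"t2.png")
E
cd pics; python3 -c "
import cv2,numpy as np,os
f=[cv2.resize(cv2.imread(x),(400,378)) for x in ('C.png','D.png') if os.path.exists(x)]
cv2.imwrite('cd.png',np.hstack(f))"
```

```text
C (array([ 0.46510751, -0.20787131]), array([79.95111847, 40.42895508]), np.float64(0.47178867435600225))
w 0.03781480362521146 gf 80.02436399459839 tcp [ 0.4623 -0.2013  0.0753] [-0.6  0.3 10.1]
 lifted w 0.0376
 over w 0.0377 [-0.6  0.  -0.9]
 in mouth [0.5466 0.1098 0.1878] [ 3.8 -2.2 -1. ]
 press False 0.1083 [ 3.3  0.4 -0. ] w 0.0371
 press False 0.095 [1.8 0.8 5.5] w 0.0376
 press False 0.091 [0.8 0.2 4.7] w 0.0377
 press2 0.0906 [1.2 0.2 5.9]
 open [-0.1 -0.  -0.5]
 t 73.5
ok True
magazine []
mouth []
D (array([ 0.46033185, -0.28328687]), array([79.12019348, 40.26711655]), np.float64(0.2510719918359854))
w 0.03773032587328578 gf 80.26187539100647 tcp [ 0.4608 -0.2836  0.0752] [-1.2  1.1  9.6]
 lifted w 0.0375
 over w 0.0374 [-0.1 -0.1 -1.8]
 in mouth [0.5463 0.1099 0.1875] [ 3.2 -0.7 -0.4]
 press False 0.1087 [3.  0.3 1.8] w 0.0368
 press False 0.0952 [1.8 1.4 6.2] w 0.0376
 press False 0.0913 [2.1 0.7 6.7] w 0.0373
 press2 0.0906 [ 1.8 -0.1  6.8]
 open [-0.  -0.5 -0.1]
 t 83.025
ok True
magazine [array([ 0.4699, -0.0702, -0.0016])]
mouth [array([ 0.7614, -0.2794, -0.0022])]
```

View pics/cd.png

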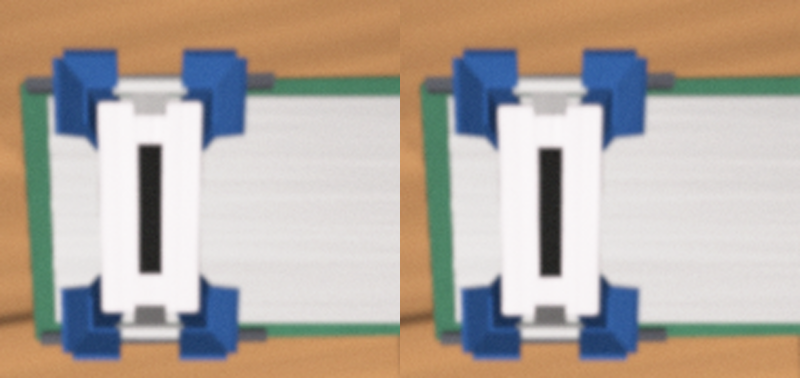

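View pics/t2.png

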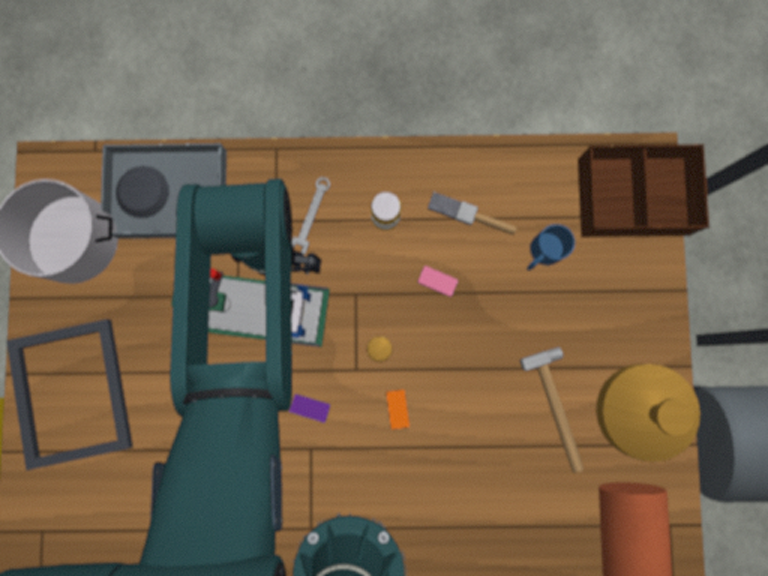

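All four pads show under the catches and none are left on the bench. I'll move the arm clear for one side-view check of the stack height and the crank.

```bash
python3 - <<'E'
from pads import *
p=look([.53,.18],np.pi-.152,.38)
c=np.array([0.5675,0.268])
for r in manip.pinpoint(p,"knob_mid")[:1]:
    d=r["at"][:2]-c; print("knob",np.round(r["at"],4),-1.3819-np.arctan2(d[1],d[0])+4*np.pi)
for r in manip.pinpoint(p,"jaw")[:1]: print("jaw",np.round(r["at"],4))
print("mag",rect(p,blue(p),.134,np.array([.546,.111]),.08,True))
manip.move_ptp([.35,-.4,.35],[np.pi,0,.4])
s=manip.capture("side"); save(s,"s9.png",7,(200,120,300,200))
for n in ("pad1","magazine","jaw","clamp"): print(n,[(r["conf"],np.round(r["at"],3)) for r in manip.pinpoint(s,n)[:4]])
print(manip.get_time())
E
```

```text
knob [0.6123 0.2533 0.1484] 11.501526367568319
jaw [ 0.5649  0.2715 -0.0205]
mag (array([0.54540527, 0.11364557]), array([101.99127197,  67.32215881]), np.float64(-0.15404855588481592))
pad1 [(0.78, array([ 0.341, -0.11 ,  0.007])), (0.75, array([ 0.612, -0.202,  0.003])), (0.71, array([0.345, 0.079, 0.007])), (0.6, array([0.545, 0.11 , 0.069]))]
magazine [(0.96, array([0.55 , 0.116, 0.008]))]
jaw []
clamp [(0.74, array([0.566, 0.268, 0.001])), (0.43, array([0.547, 0.114, 0.011]))]
86.7583
```

View pics/s9.png

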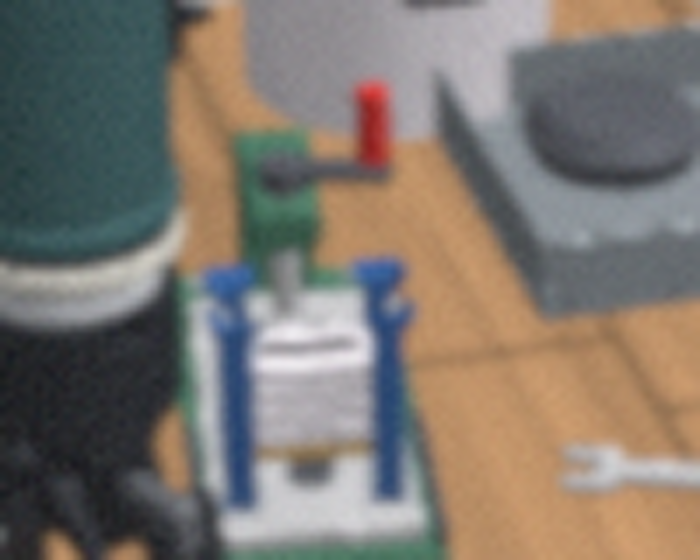

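The side view shows four pad layers above the brass follower and under the catches. The magazine is upright in its place, and the crank hasn't moved since I set it. Handing in.

```bash
python3 - <<'E'
from cell import manip
print(manip.hand_in())
E
```

```text
the job is handed in; nothing more can be done
None
```

I clamped the magazine first, then pressed all four aluminium pads on the bench under the catches and handed the job in at about 87 s. I turned the crank past the touch, but it springs back a little when let go, so the grip is lighter than the 0.2–0.5 rad you asked for, roughly 0.05–0.16 rad past the touch by my estimate.

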